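# Hold the cuvette in the light meter's beam

## Task

Pick up the cuvette by its two frosted faces only (fingers off the clear faces), bring its foot into the light meter's slot from the open end, under the overhanging housings, and hold it upright in mid-air with the etched rings centred on the beam and the clear faces squarely facing lens and sensor. Finish still holding it there, touching no part of the meter; do not disturb the two bottles.

Things in the scene. Friction and masses are not known exactly. Their poses are not given: they have to be found in the camera images.
- cuvette: Glass cuvette, 120 mm high, upright. Black foot 52 x 52 x 6 mm; above it a column 30 mm along its x, 26 mm along its y. The faces looking along +x and -x (30 mm apart) are matt white frosted plates of full height: grip these, fingers closing along its x, in the top 40 mm (to stay above the housings). The +y and -y faces are clear. Origin: centre of the underside, z up. Any yaw. 0.11 to 0.23 kg.
- ring (a point): Point on the cuvette's axis, 38 mm above its underside, midway between the rings (16 mm across) etched on its two clear faces. Axes as the cuvette's. The cuvette is the same turned half round.
- tray: Grey shallow tray fixed to the desk, 150 x 150 mm, rim 14 mm high, walls and floor 4 mm thick; the cuvette stands on its floor, up to 36 mm off centre. Origin: centre of its underside. Tray and meter may swap sides (left or right).
- meter: Fixed light meter: base plate 110 (x) x 200 (y) x 6 mm, two housings at +y and -y, 90 mm long in x, 74 mm high. The slot between them runs along x: 42 mm wide between the noses (38 to 74 mm height), which overhang a 70 mm wide undercut (6 to 38 mm height) for the foot. Open at -x (robot side); at +x a low stop, near face at x = 37 mm, 34 mm high. Origin: centre of its underside, z up; yaw varies.
- beam (a point): Middle of the light beam, which runs along the meter's y at its x = 0, 56 mm above the desk, from lens to sensor (18 mm round spots on the nose faces; black lines on the housing tops lie right over it). Axes as the meter's. With the ring here the cuvette's underside is 18 mm above the desk, 12 mm above the base plate, and the foot has 14 mm of room above.
- bottle_a: Small loose white dropper bottle with a red tip, 30 mm across, 80 mm high, between tray and meter, nearer the robot. Leave it alone. Origin: centre of its underside.
- bottle_b: Small loose amber jar with a white cap, 38 mm across, 85 mm high, between tray and meter, farther from the robot. Leave it alone. Origin: centre of its underside.
- mouth (a point): Middle of the slot's open end, at the meter's x = -45 mm, at beam height (56 mm above the desk). Axes as the meter's.
- windows: The clear glass core of the cuvette with its two clear faces (part of the cuvette, same origin and axes). The fingers must not touch it.
Mind the look-alikes: they are no part of the job. What is shaped like the cuvette but pink is not meant. Leave any yellow look-alike of the meter alone.

How it is judged:
By the outcome, as a careful person would: the job done as asked, in the order asked, and still so for the second after the job is handed in, while the arm keeps its last pose, push and grip.
It also fails if it takes over 40 s, if anything falls off the work surface, if the arm or the gripper's body presses on something with over 40 N, if the wrist force passes 120 N, or if a joint passes its speed limit or range.

## Robot

A 6-joint arm with a two-finger parallel gripper is mounted at the origin on the work surface. World frame = base frame: x ahead of the robot, y to its left, z up, the work surface at z = 0. Lengths are in m, angles in rad, forces in N, time in s.
With the tool pointing down it reaches from about 0.375 to 0.9 m from the base axis. Payload 3.1 kg.
Tool frame: the origin (TCP) lies on the centre line of the jaws, within the pads' length; the fingertips stand 22 mm ahead of it and the grasp point (between the pads) lies 3 mm ahead of it; z points along the fingers, x is the direction in which the jaws open and shut, and the axes are right-handed (so a half turn about z gives the same grasp; the last joint's range is limited). The gripper opens to 87 mm and grips with 3 to 60 N. Pads are 19 mm wide; open, the fingers measure 117 mm over their backs; the gripper's body (75 mm by 190 mm) begins 51 mm behind the grasp point.
Start: joints at [0.97, 0.527, 1.433, -0, 1.181, -0.178], TCP at [0.256, 0.57, 0.214] pointing down, gripper open.
Joint ranges: [-3.08, 3.08], [-0.75, 2.2], [0.22, 2.44], [-1.43, 4.57], [0, 2.65], [-2.85, 2.85]. Speed limits (rad/s): [2.79, 2.79, 3.14, 3.14, 3.14, 3.14].

## Interface

Orientations are given as a unit quaternion [x, y, z, w].
In Python, from rig import robot, camera, order gives the robot as it stands.
- The arm moves only by the shell command python3 -m pendant 'ROWS' [OPENING] [FORCE]. ROWS is JSON, a list of rows, each a list of 2 entries, a list of its own where there are three numbers: the shift along the tool's x, y, z in mm, then the turn about the tool's z in degrees. A call has 1 to 8 rows; each row shifts and turns the commanded pose from where the row before left it, along the tool's axes as they then stand; what a row does not reach is not made up. A row lasts 1/8 s, in which the tool goes at most 62.5 mm and 10.7 degrees, less where a joint would pass 70% of its speed; a pose out of reach is approached as far as the arm can. A call with a gripper value outside its range is refused whole. OPENING is the finger opening in mm, from 0 to 87, set as the call begins (- or left out, the last holds). The fingers move at their own pace and stop on an object; FORCE is the grip in N (left out, the last holds). Time passes only in rows, so rows that do not move let the fingers close. It gives the time, the measured TCP pose, the force and the opening at its end, in the units of the state.
- robot.get_obs(): the state, without advancing time (a new reading comes with each control period).
- camera(name): name is "side" or "top" or "wrist"; returns a dict with "pixels" (420x560x3 uint8, blue, green, red), "mtx" (3x3 intrinsics, pixels), "R" (3x3) and "t" (3): a world point X has camera coordinates R X + t. Camera axes: x right, y down, z forward; pixel columns grow to the right and rows downward; lengths in m; the calibration is good to about 2 mm. The wrist camera is an equidistant fisheye: a pixel r from the principal point sees the ray r / f radians off the axis. A picture is of the moment at which its call begins. There is no depth.
- order.hand_in(): hands the job in, once; it reports no verdict.
The state is a dict: "time": time; "q": joint angles; "joint_velocities": joint speeds; "joint_torque": joint torques, N m; "position": TCP position; "tool_rot": TCP orientation; "ft_force": force on the tool from outside, world axes, zero at the start; "moment": the same for the moment, N m; "grip_width": finger opening in m.
Only numpy, scipy, OpenCV 4.12 (cv2) and the standard library are available. Lean on these libraries where they do the work, as an engineer would, in place of code of your own. Each camera call takes 0.05 s, during which the arm holds its last target. There are 200 camera calls.

## Working session

There is one attempt and no reset: what is moved stays moved. The work goes in short steps, Python scripts to look and compute and a shell command to move; the robot and the scene stay as the last step left them, time stands still between calls to the robot, and variables do not carry over. Pictures are saved under pics/ and viewed, about 8 in all and at most 12, crops included, and the job is handed in when it is done.

```bash
mkdir -p pics
cat > h.py <<'E'
import numpy as np, cv2
from rig import robot, camera, order
def snap(n):
    c=camera(n); c['pixels']=np.ascontiguousarray(c['pixels']); np.savez(f'pics/{n}.npz',**{k:np.array(c[k]) for k in('pixels','mtx','R','t')}); return c
def load(n): return dict(np.load(f'pics/{n}.npz'))
def ray(c,uv,fish=False):
    K=c['mtx'];x=(uv[0]-K[0,2])/K[0,0];y=(uv[1]-K[1,2])/K[1,1]
    if fish:
        r=np.hypot(x,y);d=np.array([x/r*np.sin(r),y/r*np.sin(r),np.cos(r)]) if r>1e-9 else np.array([0,0,1.])
    else: d=np.array([x,y,1.])
    return -c['R'].T@c['t'], c['R'].T@d
def onz(c,uv,z,fish=False):
    o,d=ray(c,uv,fish); return o+d*(z-o[2])/d[2]
def proj(c,X,fish=False):
    p=c['R']@np.asarray(X,float)+c['t']
    if fish:
        r=np.hypot(p[0],p[1]);th=np.arctan2(r,p[2]);p=np.array([p[0]/r*th,p[1]/r*th,1])
    p=c['mtx']@(p/p[2]);return p[:2]
E
python3 - <<'E'
from h import *
t=snap('top');s=snap('side')
cv2.imwrite('pics/top1.png',t['pixels']);cv2.imwrite('pics/side1.png',s['pixels'])
print(robot.get_obs())
for c in(t,s):print(-c['R'].T@c['t'],c['R'][2],c['mtx'][0,0])
E
```

```text
{'time': 0.1, 'q': array([ 9.69484138e-01,  5.28377484e-01,  1.43376086e+00, -2.36215705e-05,
        1.18140377e+00, -1.78488295e-01]), 'joint_velocities': array([-1.16683394e-03, -2.94426757e-03, -1.91008562e-03, -1.16633965e-03,
        7.02646457e-04, -3.48810136e-05]), 'joint_torque': array([-7.75488606e-04, -4.40988994e+01, -1.77149910e+01,  6.34677010e-02,
        5.33580082e-02, -6.03375065e-05]), 'position': array([0.25604832, 0.56940928, 0.21357111]), 'tool_rot': array([ 8.39740362e-01,  5.42987268e-01, -8.95278564e-04,  3.85611525e-04]), 'ft_force': array([-0.30323766, -0.05588339, -0.46699582]), 'moment': array([0.0209214 , 0.02155216, 0.07231612]), 'grip_width': 0.08678276997925703}
[0.49187946 0.03226081 0.98938414] [ 7.03504361e-02  2.38977856e-04 -9.97522310e-01] 417.14332671680575
[ 0.52900755 -0.97077612  0.94847127] [ 0.01373661  0.74962224 -0.66172336] 497.9729796213514
```

View pics/top1.png

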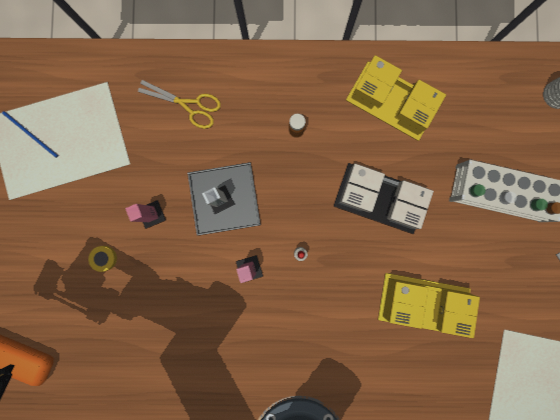

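View pics/side1.png

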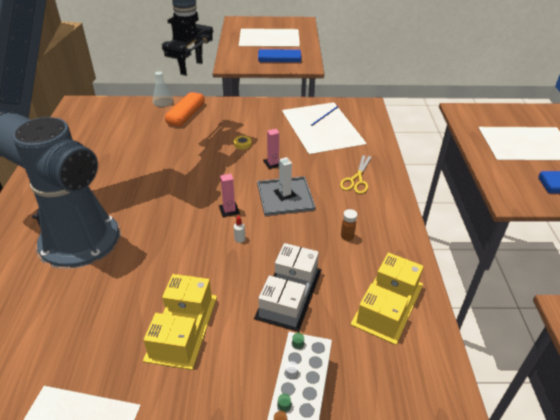

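Candidates in the top view. Cuvette: white column on a black foot in the tray (217,195), against pink ones at (140,212) and (248,270). Meter: white on a black base (385,197), against yellow ones at (396,98) and (430,305). I choose the white cuvette and the white meter. Red-tip bottle (301,254) and amber jar (297,123) are to be left alone. Next is a close crop of both.

Run:
```python
from h import *
t=load('top');p=t['pixels']
a=cv2.resize(p[155:245,180:270],(450,450)[:2],interpolation=cv2.INTER_CUBIC)
a=cv2.resize(p[155:245,180:260],(352,396),interpolation=cv2.INTER_CUBIC)
b=cv2.resize(p[155:245,330:440],(440,360),interpolation=cv2.INTER_CUBIC)
o=np.zeros((400,796,3),np.uint8);o[:396,:352]=a;o[:360,356:]=b
cv2.imwrite('pics/crop1.png',o)
```

```text
(no output)
```

View pics/crop1.png

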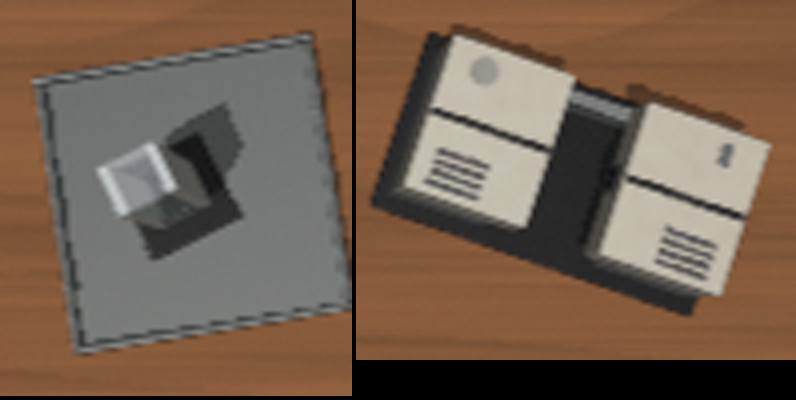

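The left crop shows the white cuvette: top face centred near crop (137,180), foot below right. The right crop shows the meter: cream housings with black beam lines, stop at the far end, open toward the robot. Now I'll measure.

Run:
```python
from h import *
t=load('top');p=t['pixels']
# meter housings: cream bright
sub=p[150:245,330:445];hsv=cv2.cvtColor(sub,cv2.COLOR_BGR2HSV)
m=((hsv[...,2]>165)&(hsv[...,1]<60)).astype(np.uint8)
m=cv2.morphologyEx(m,cv2.MORPH_CLOSE,np.ones((4,4)))
cs=[c for c in cv2.findContours(m,0,1)[0] if cv2.contourArea(c)>300]
H=[]
for c in cs:
    r=cv2.boxPoints(cv2.minAreaRect(c))+[330,150]
    w=np.array([onz(t,q,.074)[:2] for q in r]);H.append(w.mean(0))
    e=w[1]-w[0],w[2]-w[1]
    print('house',w.mean(0).round(4),[(np.linalg.norm(x).round(4),np.degrees(np.arctan2(x[1],x[0])).round(1)) for x in e])
H.sort(key=lambda h:-h[1])
d=H[0]-H[1];print('meter',(H[0]+H[1])/2,'dist',np.linalg.norm(d),'yaw',np.degrees(np.arctan2(-d[0],d[1])))
L=[[(432,111),(548,149)],[(628,179),(746,216)]]
P=[onz(t,(330+(x-356)/4,155+y/4),.074)[:2] for l in L for x,y in l]
P=np.array(P);d=P[0]-P[3];print('lines',P.round(4).tolist(),P.mean(0),(P[0]+P[3])/2,(P[1]+P[2])/2,'yaw',np.degrees(np.arctan2(-d[0],d[1])))
C=np.array([onz(t,(180+x/4.4,155+y/4.4),.124)[:2] for x,y in[(98,167),(156,142),(178,188),(122,217)]])
print('cuv',C.mean(0));e=np.diff(np.vstack([C,C[:1]]),axis=0);print([(np.linalg.norm(x).round(4),np.degrees(np.arctan2(x[1],x[0])).round(1)) for x in e])
T=np.array([onz(t,(180+x/4.4,155+y/4.4),.014)[:2] for x,y in[(35,80),(312,36),(358,308),(78,350)]]);print('tray',T.mean(0))
for n,uv,z in(('a',(301,255),.08),('b',(297,121),.085),('pink1',(248,273),.12),('pink2',(135,212),.12)):print(n,onz(t,uv,z))
from scipy.spatial.transform import Rotation as R
o=robot.get_obs();print(R.from_quat(o['tool_rot']).as_matrix().round(3),o['position'])
w=snap('wrist');print(-w['R'].T@w['t'],w['R'],w['mtx'][0,0])
```

```text
house [ 0.5433 -0.2468] [(np.float64(0.0883), np.float64(-19.0)), (np.float64(0.0686), np.float64(-108.2))]
house [ 0.5801 -0.1393] [(np.float64(0.088), np.float64(-19.1)), (np.float64(0.0682), np.float64(-108.8))]
meter [ 0.56167588 -0.19303653] dist 0.1136294751352065 yaw -18.88111881595147
lines [[0.5921, -0.1062], [0.5715, -0.17], [0.5552, -0.2138], [0.5353, -0.2784]] [ 0.5635331  -0.19210786] [ 0.56370162 -0.19229677] [ 0.56336458 -0.19191896] yaw -18.22657325688673
cuv [0.5577248  0.18759006]
[(np.float64(0.0298), np.float64(-66.1)), (np.float64(0.0243), np.float64(-153.6)), (np.float64(0.0297), np.float64(118.0)), (np.float64(0.0264), np.float64(26.6))]
tray [0.55867182 0.17669056]
a [ 0.43343231 -0.00083922  0.08      ]
b [0.72672063 0.00951566 0.085     ]
pink1 [0.39834222 0.1097952  0.12      ]
pink2 [0.52252046 0.34702281 0.12      ]
[[ 0.41   0.912 -0.001]
 [ 0.912 -0.41  -0.002]
 [-0.002 -0.    -1.   ]] [0.25604832 0.56940928 0.21357111]
[0.18849772 0.60008178 0.38385625] [[ 4.09675983e-01  9.12230744e-01 -8.11190447e-04]
 [ 8.77964604e-01 -3.94045571e-01  2.71857027e-01]
 [ 2.47676692e-01 -1.12085491e-01 -9.62337310e-01]] 325.19226210127806
```

```bash
python3 -m pendant '[[[-28,54,0],0],[[-28,54,0],0],[[-28,54,0],0],[[-28,54,0],0],[[-28,54,0],0],[[-28,54,0],0],[[-28,54,0],0],[[-28,54,0],0]]' 87 && python3 -m pendant '[[[0,0,0],10.5],[[0,0,0],10.5],[[0,0,0],10.5],[[0,0,0],10.5],[[0,0,0],10.5],[[0,0,0],10.5],[[0,0,0],10.5],[[0,0,0],10.5]]' && python3 -m pendant '[[[0,0,0],10],[[0,0,0],10],[[0,0,0],10],[[0,0,0],10],[[0,0,0],6],[[0,0,0],0],[[0,0,0],0]]'
python3 - <<'E'
from h import *
from scipy.spatial.transform import Rotation as R
w=snap('wrist');cv2.imwrite('pics/w1.png',w['pixels'])
o=robot.get_obs();M=R.from_quat(o['tool_rot']).as_matrix();print(o['position'],np.degrees(np.arctan2(M[1,0],M[0,0])),o['time'])
E
```

```text
time: 1.15
position: [0.5594, 0.1867, 0.2143]
tool_rot: [0.84, 0.543, -0.0, -0.0]
ft_force: [0.8, 0.4, 0.5]
grip_width: 0.0872
time: 2.15
position: [0.5582, 0.1884, 0.2141]
tool_rot: [0.987, -0.161, -0.0, 0.0]
ft_force: [-0.1, 0.5, 0.6]
grip_width: 0.087
time: 3.02
position: [0.5583, 0.1884, 0.2143]
tool_rot: [0.847, -0.531, -0.0, 0.0]
ft_force: [-0.8, 0.6, 0.8]
grip_width: 0.0872
[0.55832408 0.18839395 0.21429915] -64.15781594533063 3.075
```

View pics/w1.png

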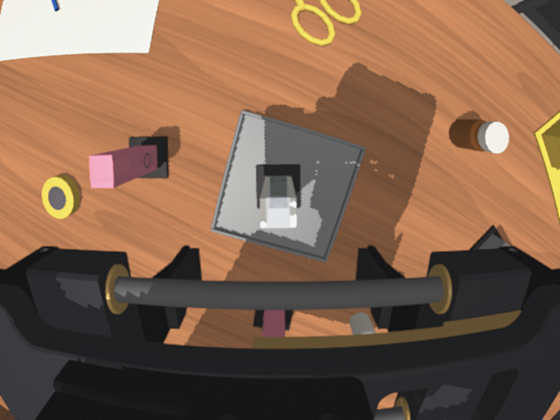

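The cuvette stands squarely between the jaws: top near (279,218), black foot near (278,180). I'll zoom in to check yaw and centring.

Run:
```python
from h import *
w=load('wrist');cv2.imwrite('pics/w1c.png',cv2.resize(w['pixels'][150:240,235:325],(600,600),interpolation=cv2.INTER_CUBIC))
```

```text
(no output)
```

View pics/w1c.png

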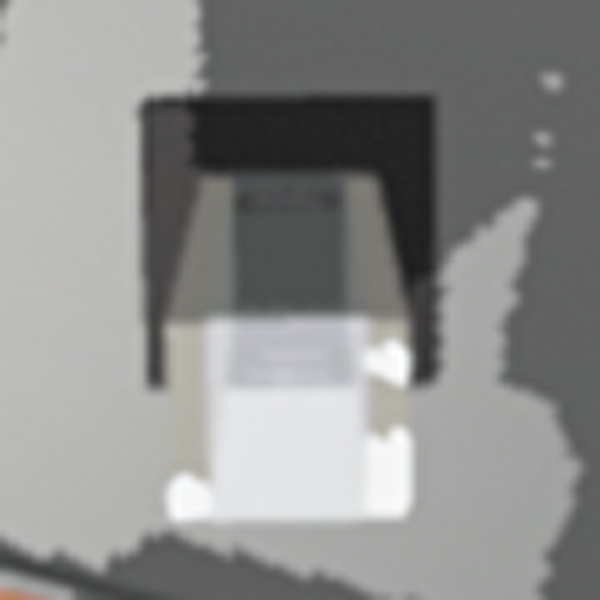

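Frosted plates are at left and right, and the clear core lies between them. Next I'll compute the corners: top (165,322), (410,318), (412,520), (168,521); foot (143,98), (434,96).

Run:
```python
from h import *
from scipy.spatial.transform import Rotation as R
w=load('wrist');s=90/600
f=lambda q,z:onz(w,(235-.5+(q[0]+.5)*s,150-.5+(q[1]+.5)*s),z,True)[:2]
C=np.array([f(q,.124) for q in[(165,320),(411,318),(412,521),(168,521)]])
print(C.mean(0));e=np.diff(np.vstack([C,C[:1]]),axis=0);print([(np.linalg.norm(x).round(4),np.degrees(np.arctan2(x[1],x[0])).round(1)) for x in e])
F=[f(q,.010) for q in[(143,98),(435,96)]];e=F[1]-F[0];print('foot',np.linalg.norm(e),np.degrees(np.arctan2(e[1],e[0])))
o=robot.get_obs();M=R.from_quat(o['tool_rot']).as_matrix()
x=(F[0]+F[1])/2-M[:2,1]*-.026*np.sign((M[:2,1])@(o['position'][:2]-(F[0]+F[1])/2))
print('foot centre',x)
for c in(C.mean(0),x):print('tool dxyz mm',M.T@(np.r_[c,.104+.003]-o['position'])*1e3)
```

```text
[0.56034014 0.18955386]
[(np.float64(0.0303), np.float64(-63.6)), (np.float64(0.0263), np.float64(-153.0)), (np.float64(0.0309), np.float64(115.9)), (np.float64(0.0261), np.float64(25.8))]
foot 0.0506892198481824 -63.70171156368613
foot centre [0.56097258 0.19009035]
tool dxyz mm [ -0.15356241  -2.35920875 107.29830959]
tool dxyz mm [ -0.36073201  -3.16226322 107.29803878]
```

```bash
python3 -m pendant '[[[0,-2.5,25],0],[[0,0,25],0],[[0,0,25],0],[[0,0,20],0],[[0,0,10],0],[[0,0,0],0],[[0,0,0],0]]' 87 && python3 -m pendant '[[[0,0,0],0],[[0,0,0],0],[[0,0,0],0],[[0,0,0],0],[[0,0,0],0],[[0,0,0],0]]' 10 25 && python3 -m pendant '[[[0,0,-5],0],[[0,0,-15],0],[[0,0,-25],0],[[0,0,-30],0],[[0,0,-30],0],[[0,0,0],0]]'
```

```text
time: 3.95
position: [0.5614, 0.1896, 0.1103]
tool_rot: [0.847, -0.532, 0.001, -0.001]
ft_force: [0.3, 0.1, -0.5]
grip_width: 0.0871
time: 4.7
position: [0.5607, 0.1895, 0.1094]
tool_rot: [0.847, -0.532, -0.0, 0.0]
ft_force: [0.2, 0.5, 0.2]
grip_width: 0.0348
time: 5.45
position: [0.5628, 0.1899, 0.2178]
tool_rot: [0.847, -0.532, 0.003, -0.002]
ft_force: [0.4, -0.7, -1.8]
grip_width: 0.0296
```

```bash
python3 -m pendant '[[[0,0,0],-9],[[0,0,0],-9],[[0,0,0],-9],[[0,0,0],-9],[[0,0,0],-9.3],[[0,0,0],0]]' && python3 -m pendant '[[[0,25,0],0],[[2,50,0],0],[[2,55,0],0],[[2,55,0],0],[[2,55,0],0],[[2,55,0],0],[[2,45,0],0],[[0,22,0],0]]' && python3 -m pendant '[[[0,0,0],0],[[0,0,0],0]]'
python3 - <<'E'
from h import *
s=snap('side');t=snap('top');w=snap('wrist')
o=np.zeros((600,800,3),np.uint8)
o[:300,:400]=cv2.resize(s['pixels'],(400,300));o[:300,400:]=cv2.resize(t['pixels'],(400,300))
o[300:,:400]=cv2.resize(w['pixels'],(400,300));u=[int(v) for v in proj(s,[.46,-.157,.13])];print(u)
c=s['pixels'][max(u[1]-60,0):u[1]+60,u[0]-80:u[0]+80];h=cv2.resize(c,(400,300),interpolation=cv2.INTER_CUBIC);o[300:,400:]=h
cv2.imwrite('pics/p2.png',o)
from scipy.spatial.transform import Rotation as R
ob=robot.get_obs();M=R.from_quat(ob['tool_rot']).as_matrix();print(ob['position'],np.degrees(np.arctan2(M[1,0],M[0,0])),ob['time'])
E
```

```text
time: 6.2
position: [0.5598, 0.1894, 0.2132]
tool_rot: [0.986, -0.165, -0.001, 0.0]
ft_force: [0.2, 0.7, -1.9]
grip_width: 0.0297
time: 7.2
position: [0.4538, -0.159, 0.2141]
tool_rot: [0.986, -0.167, -0.0, 0.0]
ft_force: [-0.1, -0.0, -1.4]
grip_width: 0.0293
time: 7.45
position: [0.4544, -0.1561, 0.2141]
tool_rot: [0.986, -0.165, -0.0, -0.0]
ft_force: [0.3, -0.8, -1.6]
grip_width: 0.0294
[243, 244]
[ 0.45478967 -0.15572069  0.21435017] -18.86640417431628 7.6
```

View pics/p2.png

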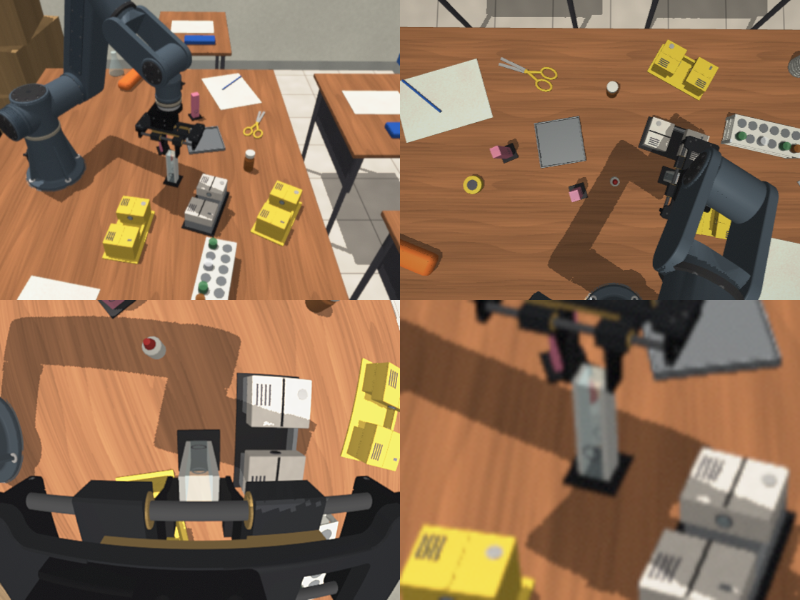

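The cuvette is held upright in front of the meter, and both bottles and the tray are undisturbed. I'll take one zoomed view to measure the meter and the grip height.

Run:
```python
from h import *
w=load('wrist');s=load('side')
a=cv2.resize(w['pixels'][100:250,235:450],(800,558)[:2],interpolation=cv2.INTER_CUBIC)
a=cv2.resize(w['pixels'][95:275,240:450],(525,450),interpolation=cv2.INTER_CUBIC)
b=cv2.resize(s['pixels'][195:285,215:270],(275,450),interpolation=cv2.INTER_CUBIC)
cv2.imwrite('pics/z3.png',np.hstack([a,b]))
```

```text
(no output)
```

View pics/z3.png

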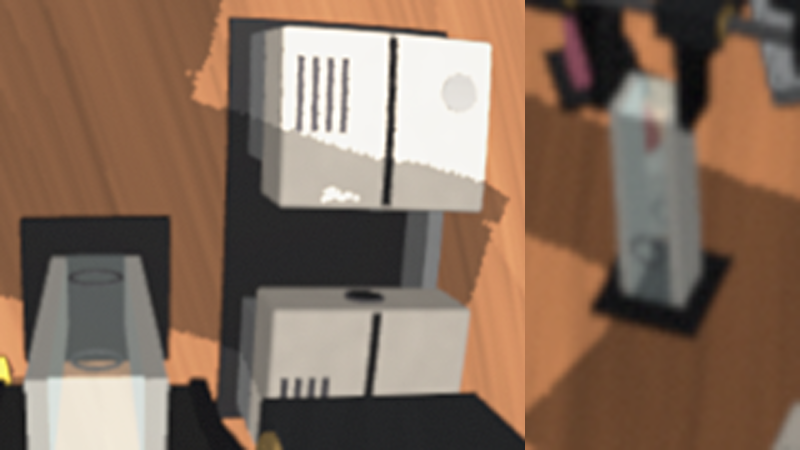

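```bash
cat > m.py <<'E'
from h import *
from scipy.spatial.transform import Rotation as R
w=load('wrist');s=load('side');ob=robot.get_obs();M=R.from_quat(ob['tool_rot']).as_matrix();p=ob['position']
f=lambda q,z:onz(w,(239.5+(q[0]+.5)/2.5,94.5+(q[1]+.5)/2.5),z,True)
a=lambda v:np.degrees(np.arctan2(v[1],v[0]))
L=[f(q,.074) for q in[(393,38),(387,204),(377,314)]]
print('line yaw',a(L[0]-L[2])-90,a(L[0]-L[1])-90)
A=[f(q,.074) for q in[(280,207),(483,211)]];B=[f(q,.074) for q in[(275,308),(469,308)]]
print('edges yaw',a(A[1]-A[0]),np.linalg.norm(A[1]-A[0]),a(B[1]-B[0]),np.linalg.norm(B[1]-B[0]))
yaw=np.radians((a(L[0]-L[2])-90+a(A[1]-A[0])+a(B[1]-B[0]))/3);mx=np.array([np.cos(yaw),np.sin(yaw)]);my=np.array([-mx[1],mx[0]])
xc=np.mean([l[:2]@mx for l in L]);ya=np.mean([l[:2]@my for l in A]);yb=np.mean([l[:2]@my for l in B])
print('slot width',ya-yb);mc=mx*xc+my*(ya+yb)/2;print('meter',mc,np.degrees(yaw),'tool yaw',a(M[:2,0]))
print('meter in tool mm',M.T@np.r_[mc-p[:2],0]*1e3)
for z in(.105,.110,.115,.12):
    F=[f(q,z) for q in[(22,217),(170,216)]];c=(F[0]+F[1])/2
    print('foottop z',z,np.linalg.norm(F[1]-F[0]),a(F[1]-F[0]),'centre in tool',(M.T@(c-p)*1e3)-[0,-26,0])
# side: foot at tcp xy
for nm,q in(('foot mid L-R corner',(663.5,284)),):
    o,d=ray(s,(214.5+(q[0]-525+.5)/5,194.5+(q[1]+.5)/5));
    k=((p-o)[:2]@d[:2])/(d[:2]@d[:2]);print(nm,o+k*d)
for z in(.10,.105,.110,.115,.12):
    # expected L and R top corners in crop coordinates
    r=[]
    for sx,sy in((-1,-1),(-1,1),(1,-1),(1,1)):
        X=np.r_[p[:2]+M[:2,0]*.026*sx+M[:2,1]*.026*sy,z];u=proj(s,X);r.append(((u[0]-214.5)*5+525,(u[1]-194.5)*5))
    print(z,np.round(r).tolist())
E
python3 m.py
```

```text
line yaw -18.780064968525892 -18.38454069372601
edges yaw -18.436543929230034 0.08940922786055507 -19.004222108983413 0.08743802090601299
slot width 0.04175781149949635
meter [ 0.5667539 -0.1899285] -18.740277002246447 tool yaw -18.86640417431628
meter in tool mm [ 1.17010486e+02 -3.83505687e+00 -3.69152547e-02]
foottop z 0.105 0.05171854081562834 -18.459184090253775 centre in tool [  0.11204652   0.53012969 109.35767782]
foottop z 0.11 0.05079356961384649 -18.45918409025373 centre in tool [  0.11341385  -0.34348977 104.35793515]
foottop z 0.115 0.049868598412064605 -18.459184090253725 centre in tool [ 0.11478117 -1.21710923 99.35819248]
foottop z 0.12 0.04894362721028272 -18.459184090253725 centre in tool [ 0.1161485  -2.09072869 94.35844981]
foot mid L-R corner [ 0.45581973 -0.15562821  0.10629446]
0.1 [[632.0, 244.0], [590.0, 319.0], [733.0, 269.0], [694.0, 346.0]]
0.105 [[631.0, 237.0], [589.0, 312.0], [733.0, 262.0], [694.0, 338.0]]
0.11 [[631.0, 229.0], [588.0, 304.0], [733.0, 255.0], [693.0, 331.0]]
0.115 [[630.0, 222.0], [588.0, 297.0], [733.0, 247.0], [693.0, 323.0]]
0.12 [[630.0, 214.0], [587.0, 289.0], [733.0, 240.0], [693.0, 316.0]]
```

Foot top comes out at about 0.111 from both the wrist and side views, so the underside is 109 mm below the TCP. I'll descend in front of the mouth with the lateral correction, then look again.

```bash
python3 -m pendant '[[[0,-3.5,10],0],[[0,0,17],0],[[0,0,20],0],[[0,0,20],0],[[0,0,14],0],[[0,0,6],0],[[0,0,0],0],[[0,0,0],0]]'
python3 - <<'E'
from h import *
w=snap('wrist');s=snap('side')
a=cv2.resize(w['pixels'][95:275,240:450],(525,450),interpolation=cv2.INTER_CUBIC)
b=cv2.resize(s['pixels'][230:320,215:270],(275,450),interpolation=cv2.INTER_CUBIC)
cv2.imwrite('pics/z4.png',np.hstack([a,b]))
E
```

```text
time: 8.6
position: [0.4563, -0.1537, 0.1279]
tool_rot: [0.986, -0.164, 0.001, 0.0]
ft_force: [-0.7, 0.2, -3.0]
grip_width: 0.0296
```

View pics/z4.png

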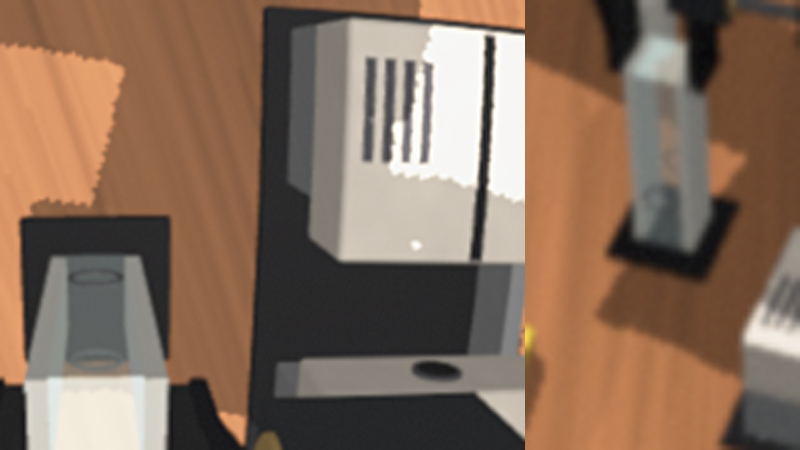

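```bash
cat > m2.py <<'E'
from h import *
from scipy.spatial.transform import Rotation as R
w=load('wrist');s=load('side');ob=robot.get_obs();M=R.from_quat(ob['tool_rot']).as_matrix();p=ob['position'];print(p,M[:,2])
f=lambda q,z:M.T@(onz(w,(239.5+(q[0]+.5)/2.5,94.5+(q[1]+.5)/2.5),z,True)-p)*1e3
a=lambda v:np.degrees(np.arctan2(v[1],v[0])).round(2)
A=[f(q,.074) for q in[(342,262),(520,264)]];B=[f(q,.074) for q in[(302,397),(470,393)]];B2=[f(q,.038) for q in[(302,360),(520,355)]]
L=[f(q,.074) for q in[(489,37),(477,258)]]
print('tool-frame angles A,B,B2',a(A[1]-A[0]),a(B[1]-B[0]),a(B2[1]-B2[0]),'line',a(L[1]-L[0])-90)
print('A y',[v[1].round(1) for v in A],'B y',[v[1].round(1) for v in B],'B2',[v[1].round(1) for v in B2],'line x',[v[0].round(1) for v in L],'fronts',A[0][0]+45,B[0][0]+45)
print('lens',f((437,371),.056))
for z in(.020,.0225,.025):
    F=[f(q,z) for q in[(22,217),(170,216)]];c=(F[0]+F[1])/2
    print('foottop z',z,np.linalg.norm(F[1]-F[0]),a(F[1]-F[0]),c-[0,-26,0])
for z in(.012,.015,.018,.021,.024):
    r=[]
    for sx,sy in((-1,1),(1,-1),(1,1)):
        X=np.r_[p[:2]+M[:2,0]*.026*sx+M[:2,1]*.026*sy,z];u=proj(s,X);r.append(((u[0]-214.5)*5+525,(u[1]-229.5)*5))
    print(z,np.round(r).tolist())
E
python3 m2.py
```

```text
[ 0.45620941 -0.15375903  0.12804195] [ 1.22784591e-03 -7.54922994e-04 -9.99998961e-01]
tool-frame angles A,B,B2 -0.12 0.35 -0.16 line -0.7800000000000011
A y [np.float64(-22.4), np.float64(-22.5)] B y [np.float64(19.9), np.float64(20.2)] B2 [np.float64(21.0), np.float64(20.8)] line x [np.float64(115.7), np.float64(116.6)] fronts 117.12978883139131 108.1509696739725
lens [115.99074541  19.25974487  72.2112305 ]
foottop z 0.02 51.4701066142564 -0.42 [  0.26609804   0.24772819 108.03430548]
foottop z 0.0225 51.007562256850996 -0.42 [  0.26617964  -0.1894382  105.53416495]
foottop z 0.025 50.545017899445575 -0.42 [  0.26626123  -0.62660458 103.03402442]
0.012 [[603.0, 265.0], [740.0, 215.0], [703.0, 292.0]]
0.015 [[603.0, 261.0], [740.0, 211.0], [703.0, 288.0]]
0.018 [[603.0, 257.0], [740.0, 207.0], [702.0, 284.0]]
0.021 [[602.0, 253.0], [740.0, 203.0], [702.0, 280.0]]
0.024 [[602.0, 249.0], [740.0, 199.0], [702.0, 275.0]]
```

Run:
```python
from h import *
from scipy.spatial.transform import Rotation as R
s=load('side');ob=robot.get_obs();M=R.from_quat(ob['tool_rot']).as_matrix();p=ob['position']
k=6;x0,y0=230,225
im=cv2.resize(s['pixels'][y0:y0+100,x0:x0+133],None,fx=k,fy=k,interpolation=cv2.INTER_CUBIC)
def mark(X,col):
    u=proj(s,X);q=(int((u[0]-x0+.5)*k),int((u[1]-y0+.5)*k));cv2.drawMarker(im,q,col,cv2.MARKER_CROSS,7,1)
T=lambda v:p+M@(np.array(v)*1e-3)
h=128-19 # tcp above underside
for sx in(-26,26):
  for sy in(-26,26):
    mark(T([sx,sy-.3,h]),(0,255,0));
for sx in(-15,15): mark(T([sx,12.7,h-120]),(255,0,255));mark(T([sx,12.7,h-6]),(255,0,255))
mark(T([0.2,12.7,h-38]),(0,0,255))
mx=M[:2,0];c=T([116.2,-.9,0]);
for X in(-45,45):
  for Y in(-21,-95,21):  mark(np.r_[c[:2]+mx/np.linalg.norm(mx)*X*1e-3+np.array([-mx[1],mx[0]])*Y*1e-3,.074],(255,255,0))
for X in(-55,):
  for Y in(-100,100):  mark(np.r_[c[:2]+mx*X*1e-3+np.array([-mx[1],mx[0]])*Y*1e-3,.006],(0,255,255))
cv2.imwrite('pics/z5.png',im[:600,:800])
```

```text
(no output)
```

View pics/z5.png

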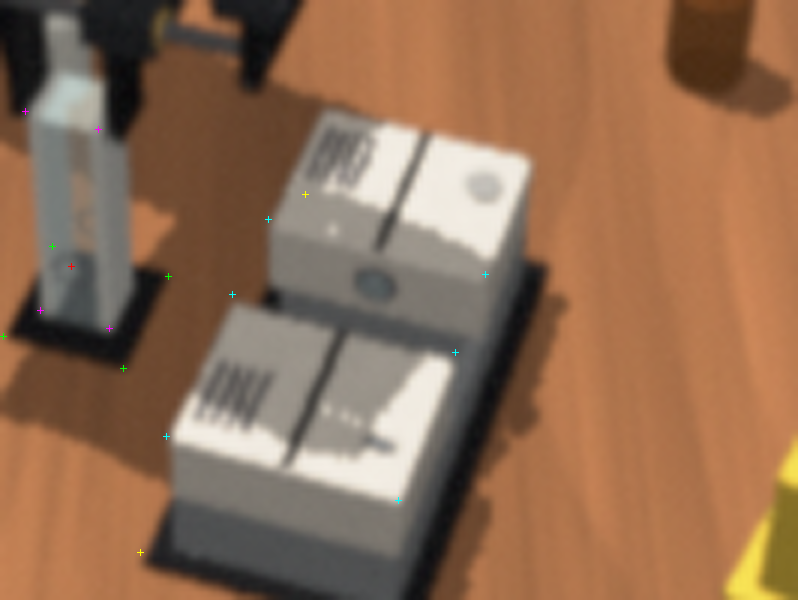

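The predicted marks agree with the foot, ring and housing tops to within about 1–2 mm, with the underside near 19 mm. Now I'll enter the slot: 116 mm forward, 0.7 mm sideways, 1 mm down.

```bash
python3 -m pendant '[[[8,-0.7,1],0],[[14,0,0],0],[[16,0,0],0],[[18,0,0],0],[[0,0,0],0],[[0,0,0],0]]' && python3 -m pendant '[[[10,0,0],0],[[14,0,0],0],[[14,0,0],0],[[12,0,0],0],[[7,0,0],0],[[3,0,0],0],[[0,0,0],0],[[0,0,0],0]]'
python3 - <<'E'
from h import *
w=snap('wrist');s=snap('side');t=snap('top')
a=cv2.resize(w['pixels'][120:270,190:370],(504,420),interpolation=cv2.INTER_CUBIC)
b=cv2.resize(s['pixels'][210:340,240:340],(300,390),interpolation=cv2.INTER_CUBIC)
o=np.zeros((420,804,3),np.uint8);o[:,:504]=a;o[:390,504:]=b
cv2.imwrite('pics/z6.png',o[:,:800])
from scipy.spatial.transform import Rotation as R
ob=robot.get_obs();M=R.from_quat(ob['tool_rot']).as_matrix();print(ob['position'],np.degrees(np.arctan2(M[1,0],M[0,0])),M[:,2],ob['ft_force'])
E
```

```text
time: 9.45
position: [0.5085, -0.1707, 0.1262]
tool_rot: [0.986, -0.164, -0.001, -0.0]
ft_force: [-0.7, 0.0, -1.6]
grip_width: 0.0295
time: 10.45
position: [0.5652, -0.1902, 0.1264]
tool_rot: [0.986, -0.164, -0.0, -0.0]
ft_force: [-0.4, -0.9, -1.8]
grip_width: 0.0296
[ 0.56543786 -0.19034306  0.12647546] -18.92770696304614 [-2.93455374e-04  1.38768360e-04 -9.99999947e-01] [ 0.63112292 -0.46283217 -1.61849472]
```

View pics/z6.png

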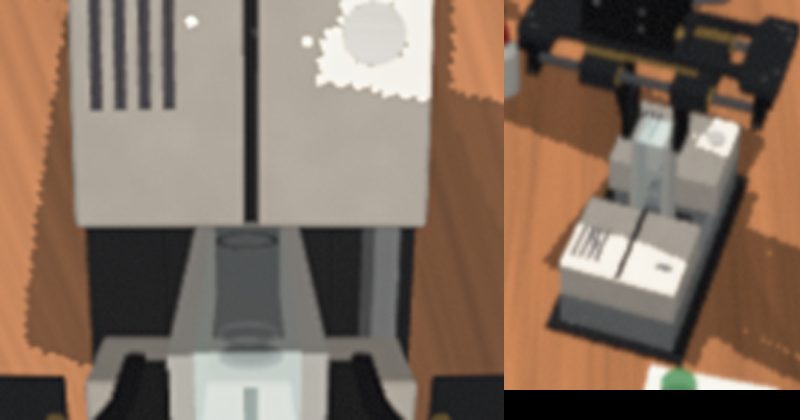

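Run:
```python
from h import *
from scipy.spatial.transform import Rotation as R
w=load('wrist');ob=robot.get_obs();M=R.from_quat(ob['tool_rot']).as_matrix();p=ob['position']
f=lambda q,z:(M.T@(onz(w,(189.5+(q[0]+.5)/2.8,119.5+(q[1]+.5)/2.8),z,True)-p)*1e3).round(2)
print('line',f((251,5),.074),f((251,222),.074));print('+y edge',f((78,228),.074),f((428,226),.074));print('-y low',f((108,338),.038),f((392,338),.038))
T=[f(q,.138) for q in[(168,355),(330,353)]];print('cuv top',T)
for z in(.053,.056,.059):print('rings',z,f((247,240),z),f((249,331),z))
g=lambda v:proj(w,p+M@(np.array(v)*1e-3),True)
for h in(106,108,110):print('h',h,[((g([0,y,h-38])-[189.5,119.5])*2.8).round(1).tolist() for y in(-13,13)],((g([0,-13,h-120])-[189.5,119.5])*2.8).round(1))
```

```text
line [  0.75 -76.8   52.48] [  0.82 -22.85  52.48]
+y edge [-43.16 -21.37  52.49] [ 45.87 -21.99  52.46]
-y low [-42.62  21.69  88.49] [44.05 21.62 88.46]
cuv top [array([-14.91, -12.15, -11.52]), array([ 15.43, -12.58, -11.53])]
rings 0.053 [ -0.2  -12.88  73.48] [ 0.38 13.78 73.47]
rings 0.056 [ -0.2  -13.64  70.48] [ 0.37 12.69 70.47]
rings 0.059 [ -0.2  -14.4   67.48] [ 0.37 11.61 67.47]
h 106 [[248.2, 245.1], [248.2, 335.6]] [248.1 356.4]
h 108 [[248.2, 243.2], [248.2, 333.1]] [248.1 352.5]
h 110 [[248.2, 241.4], [248.2, 330.7]] [248.1 348.7]
```

All within about 0.6 mm: the slot is centred and the angle is under 0.5°. One final trim, then hand in.

```bash
python3 -m pendant '[[[0.5,0,-0.5],0],[[0,0,0],0],[[0,0,0],0],[[0,0,0],0]]' && python3 -c "
from rig import order
print(order.hand_in())"
```

```text
time: 11.1
position: [0.5662, -0.1906, 0.1269]
tool_rot: [0.986, -0.164, -0.0, -0.0]
ft_force: [0.3, -0.1, -1.2]
grip_width: 0.0295
the job is handed in; nothing more can be done
None
```

I gripped the white cuvette by its frosted faces and brought it over in front of the meter. I then lowered it, slid it into the slot from the open end, and handed in at 11.1 s with the cuvette still held in mid-air.

- **Alignment:** before a last trim of 0.5 mm forward and 0.5 mm up, the slot was centred to about 0.5 mm. The rings were about 0.6 mm short of the beam line, and the angle error was under about 0.5°. I did not take another picture after the trim.
- **Contact:** the wrist force showed only the cuvette's weight, so I saw no sign of touching the meter. In the mid-carry picture both bottles were undisturbed, and nothing I did after that went near them.
- **Height, the least certain:** estimates disagreed by about 2–3 mm. The rings put the TCP 110 mm above the cuvette's underside, and its top edge put it at 107 mm. I used 109 mm, which puts the underside at about 18 mm.
- **Grip slip:** the fingers were still closing when the lift began, so they ended a few mm higher on the cuvette than planned. They are still within the top 40 mm.
- **Camera disagreement:** the top camera put the meter 3–4 mm from where the wrist camera did, and I relied on the wrist camera.

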